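# Twist a keyed cast carrier home in its table

### The arm

A 7-joint arm with a two-finger parallel gripper is mounted at the origin on a cart in front of the work surface, level with it; the furniture and walls round the work are solid. World frame = base frame: x ahead of the robot, y to its left, z up, the work surface at z = 0. Lengths are in m, angles in rad, forces in N, time in s.
With the tool pointing down it reaches from about 0.35 to 0.9 m from the base axis. Payload 8.1 kg.
Tool frame: the origin (TCP) lies between the finger pads; the fingertips stand 17 mm ahead of it and the grasp point (between the pads) lies 2 mm behind it; z points along the fingers, y is the line along which they close (so a half turn about z gives the same grasp; the last joint's range is limited). The gripper opens to 92 mm and grips with 3 to 60 N. Pads are 19 mm wide; open, the fingers measure 130 mm over their backs; the gripper's body (75 mm by 190 mm) begins 47 mm behind the grasp point.
Start: joints at [1.218, 0.434, 0.025, 1.573, -0.012, 1.134, -0.075], TCP at [0.154, -0.606, 0.215] pointing down, gripper open.
Joint ranges: [-2.62, 2.62], [-0.44, 2.09], [-1.27, 1.32], [0.08, 2.57], [-1.32, 4.46], [0.12, 2], [-2.74, 2.74]. Speed limits (rad/s): [2.22, 2.22, 3.01, 3.01, 3.14, 3.14, 3.14].

### API

Orientations are given as a rotation vector (axis times angle).
In Python, from cell import observe, get_image, calibration, sign_off, look_for, regions_of, landmark_of gives the robot as it stands.
- The arm moves only by the tool jog_arm, never from a script. Its argument "plan" is a list of rows, each an object with "offset": the shift along the tool's x, y, z normalised to -1 to 1, where 1 is 0.15 m, a list of three; "twist": the turn, a rotation vector about the tool's x, y, z normalised to -1 to 1, where 1 is 2 pi rad, a list of three; "fingers": the gripper command: -1 is shut, 1 is fully open, values between are in proportion. In form: [{"offset": [x, y, z], "twist": [ax, ay, az], "fingers": fingers}, ...]. A call has 1 to 20 rows; each row is the pose to reach, as a shift and turn from the pose commanded when the call began, along the tool's axes at that moment, turning the shorter way round; what a row does not reach only later rows make up. A row lasts 1/8 s, in which the tool goes at most 62.5 mm and 10.7 degrees, less where a joint would pass 70% of its speed; a pose out of reach is approached as far as the arm can. A call with a number of a shift or a turn outside -1 to 1 is refused whole. A call with a gripper value outside its range is refused whole. The fingers move at their own pace and stop on an object; "newtons" is the grip in N (left out, the last holds). Time passes only in rows, so rows that repeat a pose let the fingers close. It gives the time, the measured TCP pose, the force, the opening and the grip force at its end, in the units of the state.
- observe(): the state, without advancing time (a new reading comes with each control period).
- get_image(name): name is "scene" or "top" or "wrist"; returns the picture (384x512x3 uint8, red, green, blue); there is no depth.
- calibration(name): a dict with "fov_y" (degrees; the focal length in pixels is half the picture's height over the tangent of half this angle, whatever the lens; pixels are square), "cx", "cy" (the principal point, pixels), "position" and "attitude" of the camera in the world. Camera axes: x right, y down, z forward; pixel columns grow to the right and rows downward; lengths in m; the calibration is good to about 2 mm. A picture is of the moment at which its call begins: read the wrist's pose just before it. calibration takes no time and is no camera call; for the wrist camera it gives the pose at the moment of the call.
- sign_off(): hands the job in; it is judged then, once.
Trained networks look in the newest picture that a camera, given by its name, has taken for a name from the list of things; names that differ only in an ending like _2 or _b are one class to them, and where a whole thing is asked for, a point or a joint stands for the part that bears it (a point fixed in the world has none). Each returns a list of dicts, best first, with "conf" (0 to 1); they miss things now and then, are a little off and sometimes report something else, mostly with a low value. They report only what shows in the picture. A call takes as long as a camera call. They do not tell look-alikes from the thing itself.
- look_for(thing, camera): "box" ([left, top, width, height] as shares, 0 to 1, of the picture: columns of its width, rows of its height, round what is visible of it).
- regions_of(thing, camera): "region" (384x512 bool, what is visible of it) and "box" ([left, top, width, height] as shares, 0 to 1, of the picture: columns of its width, rows of its height, round what is visible of it).
- landmark_of(thing, camera): "at" ([row, column] as shares, 0 to 1, of the picture: columns of its width, rows of its height: a listed point, or the origin of a listed thing).
The state is a dict: "clock": time; "joints": joint angles; "dq": joint speeds; "joint_efforts": joint torques, N m; "position": TCP position; "ee_rot": TCP orientation; "force": force on the tool from outside, world axes, zero at the start; "ft_torque": the same for the moment, N m; "width": opening from 0.0 (shut) to 1.0 (fully open); "gripper_force": force on a finger pad.
Only numpy, scipy, OpenCV 4.12 (cv2) and the standard library are available. Lean on these libraries where they do the work, as an engineer would, in place of code of your own. Each camera call takes 0.05 s, during which the arm holds its last target. There are 200 camera calls.

### The job

Take the felt wheel off the seat of the keyed table and set it down on the worktop. Then slide the blue cast carrier along the table (do not lift it off) up to the end stop so that its hub drops into the bore, and turn it by the two-walled lug, pressing down lightly on the lug, until its keys drop into their slots and it lies fully home and flush with the lug pointing back along the red line. Do not touch the plaster cast with the gripper, leave the other things standing where they are, and let go of everything at the end.

Things in the scene. Friction and masses are not known exactly. Their poses are not given: they have to be found in the camera images.
- seat (a point): Centre of the bore's mouth (30.6 mm across, 18 mm deep) in the aluminium deck, 30 mm above the worktop. x: loading direction, towards the end stop; y left; z up. Four 12 mm square key slots at (-40, -20), (-34, 20), (16.6, -23.8), (19.5, 27.9) mm. A red line on the deck runs back from between the first two, along -x.
- table: The fixed keyed table, 133 mm wide; origin on the worktop under the seat, axes as the seat's. Deck from x = -165 mm (open loading end) to 66 mm. Dark steel fences 8 mm wide, 18 mm high above the deck, along both sides, 117 mm apart inside; the same wall closes the far end: the stop, inner face at x = 58.5 mm.
- catch_a_top (a point): Top of a red catch pad that fills the key slot at (-40, -20) mm from the seat, flush with the deck at the start. Friction holds it: it takes about 2.5 N to sink it 6 mm, and it stays down. So the two keys by the lug rest on their catch pads until the lug is pressed down, while the two other keys fall by weight and stop the turning.
- catch_b_top (a point): Top of the like catch pad in the key slot at (-34, 20) mm from the seat; also 2.5 N.
- carrier: Loose blue plate with a cast, 0.54 kg. Origin under its hub, z up, x to the lug. Hub 28 mm across (foot coned to 22), z 0-11 mm; plate 112 across, z 11-19; 8 mm square keys, z 6-11, at (40, 20), (34, -20), (-16.6, 23.8), (-19.5, -27.9): fit only with x along the seat's -x. Starts on the deck 112-140 mm behind the seat, lug within 115 deg of forward. Origin below deck: 0 sliding, 6 hub in bore, 11 home.
- lug (a point): Where to press: the flat plate top between two upright lug walls, between the two lug keys, 36 mm from the carrier's axis, 19 mm above its origin; axes as the carrier's. Walls 6 mm thick, 23 mm high above the plate, radial from 24 to 48 mm from the axis, 48 mm apart inside: shut fingertips fit between them and can push either one sideways.
- cast: White plaster dental cast fixed on the carrier, 53 x 71 x 27 mm, its origin on the plate's top 16 mm from the carrier's axis away from the lug; it reaches 11 mm past the axis towards the lug. Not to be touched by the gripper or arm.
- wheel_mid (a point): Centre, half-way up, of a loose off-white felt polishing wheel, 52 mm across, 12 mm thick (14 mm at its middle), 50 g, lying flat on the deck over the bore at the start. The worktop is free within 80 mm of x = 0.50, y = -0.25 m.
- crucible: Loose beige ceramic crucible, 51 mm across, 40 mm high, standing beside the table on the robot's side; origin under its centre. Leave it alone.
- casting_ring: Loose grey steel casting ring, 55 mm across, 55 mm high, standing beside the table on the robot's side; origin under its centre. Leave it alone.
- bottle_a: Loose brown dropper bottle, 33 mm across, 102 mm high, standing beyond the table; origin under its centre. Leave it alone.
- bottle_b: Loose brown dropper bottle, 33 mm across, 102 mm high, standing beyond the table; origin under its centre. Leave it alone.
There are look-alikes about, which are no part of the job. Of the things that look like the part that bears wheel_mid, the larger one is meant.

How it is judged:
On the way, in this order (a step that is already met when the one before it is completed fails the run):
1. the felt wheel lies on the worktop (height (world z) of wheel_mid between 0 and 0.02 m), for 0.2 s.
2. the carrier's hub has dropped into the bore (horizontal distance between carrier and seat below 0.004 m and z of carrier in the frame of seat below -0.004 m), for 0.1 s.
3. the carrier is turned and pressed fully home, lug back along the red line (horizontal distance between carrier and seat below 0.004 m and z of carrier in the frame of seat below -0.0095 m and z of lug in the frame of seat below 0.0098 m and x of lug in the frame of seat below -0.031 m and angle between carrier's own z axis and vertical below 0.03 rad), for 0.2 s.
At the end, for the whole second after the job is handed in: Carrier at rest in the seat: axis within 4 mm of the bore's, origin at least 9.5 mm below the deck, lug floor under 9.8 mm above the deck (8 is flush), lug on the seat's -x side, tilt under 0.03 rad. Felt wheel on the worktop, its centre below 20 mm (all of step 1 and all of step 3 and linear speed of carrier below 0.01 m/s); the robot touches nothing.
It fails at once if the robot touches the plaster cast (contact force between any of the fingers, the arm and cast above 1 N).
It fails at once if the gripper hits or presses the carrier with over 100 N (contact force between the fingers and carrier above 100 N).
It fails at once if the carrier is lifted off the table (z of carrier in the frame of seat above 0.015 m).
It fails at once if a bystander is shifted by more than 25 mm or tipped over (distance of any of crucible, casting_ring, bottle_a, bottle_b from where it was at the start of the episode above 0.025 m or angle between any of crucible, casting_ring, bottle_a, bottle_b's own z axis and vertical above 0.5 rad).
It also fails if it takes over 72 s, if anything falls off the work surface, if the arm or the gripper's body presses on something with over 40 N, if the wrist force passes 120 N, or if a joint passes its speed limit or range.

## Working session

There is one attempt and no reset: what is moved stays moved. The work goes in short steps, Python scripts to look and compute and a tool call to move; the robot and the scene stay as the last step left them, time stands still between calls to the robot, and variables do not carry over. Pictures are saved under pics/ and viewed, at most 10 in all, crops included, and the job is handed in when it is done.

Besides the shell and the picture viewer there is one more tool, called after "Request:" by a JSON object that holds its "name" and its "arguments", one argument or row to a line. jog_arm: Moves the arm, as the interface text tells. Scaled input: -1 to 1 covers 0.15 m each way for a shift and 2 pi rad each way for a turn. Its arguments: {"type":"object","properties":{"plan":{"type":"array","items":{"type":"object","properties":{"offset":{"type":"array","items":{"type":"number","minimum":-1,"maximum":1}},"twist":{"type":"array","items":{"type":"number","minimum":-1,"maximum":1}},"fingers":{"type":"number"}}}},"newtons":{"type":"number"}},"required":["plan"]}

```bash
mkdir -p pics; cat > h.py <<'E'
import numpy as np, cv2
from scipy.spatial.transform import Rotation as R
from cell import *
def rot(a):
    a=np.array(a,float)
    if a.shape==(3,3): return a
    return R.from_rotvec(a).as_matrix() if a.size==3 else R.from_quat(a).as_matrix()
def ray(cam,u,v,c=None):
    c=c or calibration(cam)
    f=192/np.tan(np.radians(c['fov_y'])/2)
    d=rot(c['attitude'])@np.array([(u-c['cx'])/f,(v-c['cy'])/f,1])
    return np.array(c['position']),d/np.linalg.norm(d)
def atz(cam,u,v,z,c=None):
    p,d=ray(cam,u,v,c); return p+d*(z-p[2])/d[2]
def proj(cam,P,c=None):
    c=c or calibration(cam); f=192/np.tan(np.radians(c['fov_y'])/2)
    q=rot(c['attitude']).T@(np.array(P)-c['position']); return f*q[0]/q[2]+c['cx'],f*q[1]/q[2]+c['cy']
def tri(rays):
    A=np.zeros((3,3));b=np.zeros(3)
    for p,d in rays:
        M=np.eye(3)-np.outer(d,d);A+=M;b+=M@p
    x=np.linalg.solve(A,b); return x,[float(np.linalg.norm((np.eye(3)-np.outer(d,d))@(x-p))) for p,d in rays]
def save(img,n,s=1):
    cv2.imwrite('pics/'+n,cv2.resize(img[:,:,::-1],None,fx=s,fy=s,interpolation=cv2.INTER_CUBIC))
E
python3 - <<'E'
from h import *
np.set_printoptions(precision=4,suppress=True)
s=observe();print(s['clock'],s['position'],s['ee_rot'],s['force'],s['width'])
for c in('scene','top','wrist'):
    print(c,calibration(c)); im=get_image(c); save(im,c+'0.png',1.5)
    if c=='wrist':continue
    for t in('seat','catch_a_top','catch_b_top','carrier','lug','cast','wheel_mid','crucible','casting_ring','bottle_a','bottle_b','table'):
        print(c,t,[(round(l['at'][1]*512,1),round(l['at'][0]*384,1),round(l['conf'],2)) for l in landmark_of(t,c)])
E
```

```text
0.0 [ 0.1543 -0.6051  0.2145] [-3.1156 -0.3911  0.0006] [-0.4613  0.1715  0.4306] 0.9981773230188805
scene {'fov_y': 56.697932743151576, 'cx': 259.1631513504669, 'cy': 185.7143735989799, 'position': array([ 0.1628, -0.4233,  0.5912]), 'attitude': array([-2.1569,  0.8047, -0.3446])}
scene seat [(251.8, 188.1, 0.71)]
scene catch_a_top [(249.4, 187.8, 0.69)]
scene catch_b_top []
scene carrier [(284.3, 210.1, 0.66)]
scene lug [(270.8, 210.8, 0.82), (289.9, 203.7, 0.6), (252.0, 198.3, 0.57)]
scene cast [(293.5, 200.6, 0.92)]
scene wheel_mid [(273.9, 149.3, 0.52)]
scene crucible [(209.6, 225.0, 0.68)]
scene casting_ring [(237.3, 251.8, 0.59)]
scene bottle_a [(314.7, 189.6, 0.58), (281.9, 171.7, 0.57)]
scene bottle_b [(314.7, 189.6, 0.58), (281.9, 171.7, 0.57)]
scene table [(251.4, 198.3, 0.56), (279.1, 168.0, 0.24)]
top {'fov_y': 45.71054072256947, 'cx': 248.40278716733462, 'cy': 189.9459214380643, 'position': array([0.4043, 0.0574, 1.0193]), 'attitude': array([-2.0845,  2.1438, -0.1662])}
top seat [(239.6, 202.9, 0.84)]
top catch_a_top [(259.4, 188.9, 0.43)]
top catch_b_top [(254.2, 207.5, 0.4)]
top carrier [(291.9, 193.7, 0.68)]
top lug [(290.4, 211.9, 0.86), (260.9, 189.6, 0.29)]
top cast [(294.2, 185.9, 0.68)]
top wheel_mid [(237.0, 198.4, 0.56), (190.4, 130.7, 0.46), (222.7, 148.3, 0.42)]
top crucible []
top casting_ring [(293.0, 263.0, 0.65)]
top bottle_a [(248.2, 257.5, 0.73), (276.6, 142.6, 0.61), (222.9, 145.5, 0.52)]
top bottle_b [(248.2, 257.5, 0.73), (276.6, 142.6, 0.61), (222.9, 145.5, 0.52)]
top table [(242.4, 203.7, 0.56)]
wrist {'fov_y': 64.11948455219346, 'cx': 250.78883168193022, 'cy': 190.5972789391724, 'position': array([ 0.2367, -0.5866,  0.3846]), 'attitude': array([ 2.274 , -1.7674, -0.2795])}
```

View pics/scene0.png

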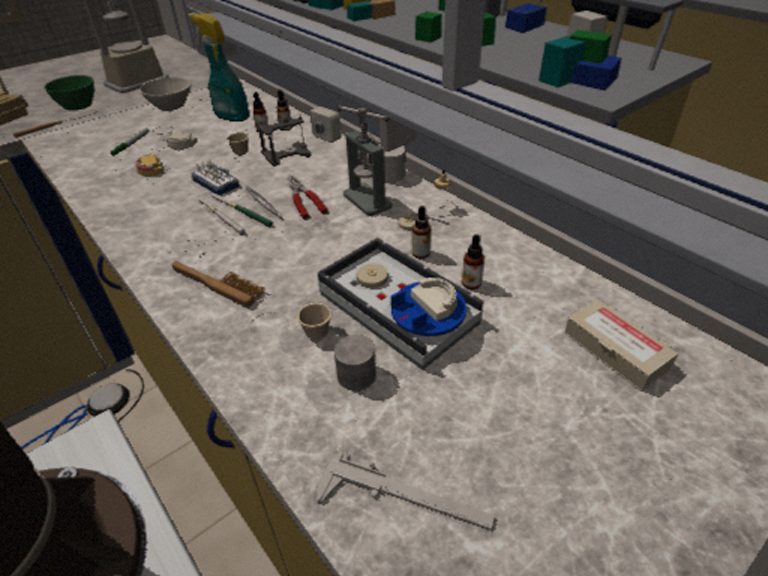

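View pics/top0.png

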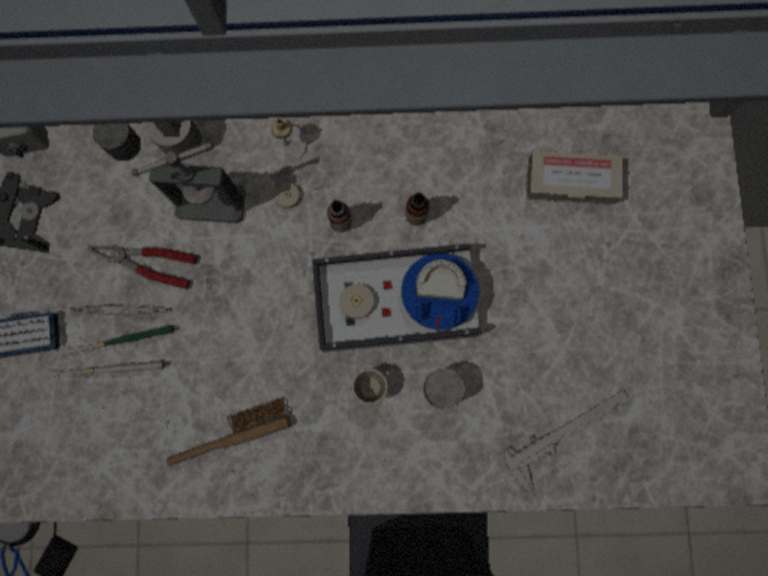

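The scene view shows the table with wheel, red pads and the blue carrier, the cast on it. In the top view (divide by 1.5), the seat and wheel are near (238,200), the pads near (258,190) and (257,208), and the carrier near (293,194), with its lug towards the robot. The stop is on the left, which is world +y. Next, measure with colour blobs.

```bash
cat >> h.py <<'E'
np.set_printoptions(precision=4,suppress=True)
def blobs(im,kind,amin=5):
    h=cv2.cvtColor(im,cv2.COLOR_RGB2HSV); H,S,V=[h[...,i].astype(int) for i in range(3)]
    m={'red':((H<8)|(H>172))&(S>150)&(V>60),'blue':(H>105)&(H<130)&(S>150)&(V>30)}[kind]
    n,l,st,ce=cv2.connectedComponentsWithStats(m.astype(np.uint8)); 
    return [(ce[i],st[i]) for i in range(1,n) if st[i,4]>=amin]
def goal(P,Rt):
    "numbers of the move from present pose to world TCP P, rotation Rt"
    s=observe(); R0=rot(s['ee_rot']); 
    return np.round(R0.T@(np.array(P)-s['position'])/.15,4), np.round(R.from_matrix(R0.T@Rt).as_rotvec()/(2*np.pi),4)
def down(xd):
    "tool pointing down with tool x along world yaw xd (rad)"
    x=np.array([np.cos(xd),np.sin(xd),0]); z=np.array([0,0,-1.]); return np.c_[x,np.cross(z,x),z]
E
python3 - <<'E'
from h import *
im=get_image('top')
for c,s in blobs(im,'red',4):
    if 180<c[0]<340 and 150<c[1]<250: print('red',c,s[4],atz('top',*c,.03))
for c,s in blobs(im,'blue',30): 
    if 180<c[0]<340: print('blue',c,s,atz('top',*c,.049))
for n,u,v,z in [('wheel',238,200,.037),('carrier',293.5,194.5,.049),('dark1',350/1.5,287/1.5,.03),('dark2',350/1.5,321/1.5,.03),('stopL',316/1.5,260/1.5,.048),('stopR',321/1.5,349/1.5,.048),('cruc',370/1.5,385/1.5,.04),('ring',445/1.5,387/1.5,.055),('botA',338/1.5,212/1.5,.1),('botB',418/1.5,205/1.5,.1)]: print(n,atz('top',u,v,z))
print(goal([.42,0,.3],down(0)), goal([.42,0,.3],down(np.pi/2)))
s=observe();R0=rot(s['ee_rot']);c=calibration('wrist');print(R0.T@rot(c['attitude']),R0.T@(c['position']-s['position']))
E
```

```text
red [258.1538 189.5385] 13 [0.5872 0.0588 0.03  ]
red [257.2857 207.6429] 14 [0.547  0.0619 0.03  ]
blue [292.608  197.9045] [ 268  168   51   51 1194] [ 0.5631 -0.0149  0.049 ]
wheel [0.5641 0.1035 0.037 ]
carrier [ 0.5705 -0.0171  0.049 ]
dark1 [0.5849 0.1137 0.03  ]
dark2 [0.5345 0.1147 0.03  ]
stopL [0.6232 0.1616 0.048 ]
stopR [0.4931 0.1558 0.048 ]
cruc [0.4408 0.0875 0.04  ]
ring [ 0.4347 -0.0174  0.055 ]
botA [0.6792 0.1244 0.1   ]
botB [0.6855 0.0125 0.1   ]
(array([ 2.7129, -3.4749, -0.5645]), array([0.    , 0.    , 0.0397])) (array([ 2.7129, -3.4749, -0.5645]), array([ 0.    ,  0.    , -0.2103]))
[[-0.0002 -0.951  -0.3091]
 [ 1.     -0.0003  0.0003]
 [-0.0004 -0.3091  0.951 ]] [ 0.0843  0.0019 -0.1693]
```

Request:
{"name": "jog_arm", "arguments": {
  "plan": [
    {"offset": [0.757, -0.722, -0.048], "twist": [0, 0, 0], "fingers": 1},
    {"offset": [0.757, -0.722, -0.048], "twist": [0, 0, 0], "fingers": 1},
    {"offset": [0.757, -0.722, -0.048], "twist": [0, 0, 0], "fingers": 1},
    {"offset": [0.757, -0.722, -0.048], "twist": [0, 0, 0], "fingers": 1}
  ]
}}

```text
clock: 1.9
position: [0.2399, -0.4705, 0.2231]
ee_rot: [3.116, 0.398, 0.002]
force: [-0.9, -0.2, 0.6]
width: 1.0
gripper_force: 0.0
```

Request:
{"name": "jog_arm", "arguments": {
  "plan": [
    {"offset": [0.757, -0.722, -0.048], "twist": [0, 0, 0], "fingers": 1},
    {"offset": [0.757, -0.722, -0.048], "twist": [0, 0, 0], "fingers": 1},
    {"offset": [0.757, -0.722, -0.048], "twist": [0, 0, 0], "fingers": 1},
    {"offset": [0.757, -0.722, -0.048], "twist": [0, 0, 0], "fingers": 1}
  ]
}}

```text
clock: 2.4
position: [0.3223, -0.3385, 0.2301]
ee_rot: [3.116, 0.396, 0.001]
force: [-0.3, -0.5, -0.2]
width: 0.997
gripper_force: 0.0
```

Request:
{"name": "jog_arm", "arguments": {
  "plan": [
    {"offset": [0.757, -0.722, -0.048], "twist": [0, 0, 0], "fingers": 1},
    {"offset": [0.757, -0.722, -0.048], "twist": [0, 0, 0], "fingers": 1},
    {"offset": [0.757, -0.722, -0.048], "twist": [0, 0, 0], "fingers": 1},
    {"offset": [0.757, -0.722, -0.048], "twist": [0, 0, 0], "fingers": 1}
  ]
}}

```text
clock: 2.9
position: [0.4054, -0.2062, 0.2371]
ee_rot: [3.117, 0.395, 0.001]
force: [-0.5, 0.2, -0.2]
width: 0.998
gripper_force: 0.0
```

Request:
{"name": "jog_arm", "arguments": {
  "plan": [
    {"offset": [0.757, -0.722, -0.048], "twist": [0, 0, 0], "fingers": 0.35},
    {"offset": [0.757, -0.722, -0.048], "twist": [0, 0, 0], "fingers": 0.35},
    {"offset": [0.757, -0.722, -0.048], "twist": [0, 0, 0], "fingers": 0.35},
    {"offset": [0.757, -0.722, -0.048], "twist": [0, 0, 0], "fingers": 0.35}
  ]
}}

```text
clock: 3.4
position: [0.4886, -0.0737, 0.2439]
ee_rot: [-3.117, -0.393, -0.0]
force: [-0.3, -0.6, -1.2]
width: 0.68
gripper_force: 0.0
```

Request:
{"name": "jog_arm", "arguments": {
  "plan": [
    {"offset": [0.757, -0.722, -0.048], "twist": [0, 0, 0.0285], "fingers": 0.35},
    {"offset": [0.757, -0.722, -0.048], "twist": [0, 0, 0.0285], "fingers": 0.35},
    {"offset": [0.757, -0.722, -0.048], "twist": [0, 0, 0.0285], "fingers": 0.35},
    {"offset": [0.757, -0.722, -0.048], "twist": [0, 0, 0.0285], "fingers": 0.35}
  ]
}}

```text
clock: 3.9
position: [0.5718, 0.0591, 0.2507]
ee_rot: [-3.139, -0.112, 0.001]
force: [-0.5, -0.9, -0.1]
width: 0.679
gripper_force: 0.0
```

```bash
python3 - <<'E'
from h import *
print(observe()['joints'])
c=calibration('wrist'); im=get_image('wrist'); save(im,'w1.png',1.5)
for x,s in blobs(im,'red',10): print('red',x,s,atz('wrist',*x,.03,c))
for t,z in(('seat',.03),('catch_a_top',.03),('wheel_mid',.037),('carrier',.03),('lug',.049),('cast',.049)):
    for l in landmark_of(t,'wrist')[:2]:
        u,v=l['at'][1]*512,l['at'][0]*384; print(t,u,v,round(l['conf'],2),atz('wrist',u,v,z,c))
for l in regions_of('wheel_mid','wrist')[:2]:
    m=l['region'];ys,xs=np.nonzero(m);print('wheel reg',l['conf'],m.sum(),xs.mean(),ys.mean(),atz('wrist',xs.mean(),ys.mean(),.04,c))
E
```

```text
[ 0.081   0.3579 -0.3773  1.6224  0.1393  1.1884 -1.826 ]
red [505.1905   0.9524] [498   0  14   4  21] [ 0.7716 -0.2126  0.03  ]
red [496.       8.7162] [482   3  30  11  74] [ 0.7634 -0.2048  0.03  ]
red [13.0035 83.2535] [  0  74  27  19 284] [0.6448 0.3486 0.03  ]
red [ 11.3263 113.8983] [  0 106  24  17 236] [0.6084 0.3567 0.03  ]
red [252.5 148.5] [249 145   8   8  64] [0.5866 0.056  0.03  ]
red [247.9298 178.5439] [244 175   8   8  57] [0.5464 0.0592 0.03  ]
red [303.2105 200.4737] [301 195   5  12  19] [ 0.521  -0.0175  0.03  ]
seat 222.9248 163.2 0.94 [0.5647 0.093  0.03  ]
catch_a_top 254.72 146.9184 0.46 [0.5889 0.0534 0.03  ]
wheel_mid 135.3216 14.284799999999999 0.88 [0.7278 0.1964 0.037 ]
wheel_mid 214.4256 162.0096 0.72 [0.5671 0.1033 0.037 ]
carrier 309.0944 164.3136 0.7 [ 0.5712 -0.0189  0.03  ]
lug 304.2816 194.18880000000001 0.81 [ 0.5361 -0.0139  0.049 ]
cast 314.7776 156.78719999999998 0.74 [ 0.5853 -0.0207  0.049 ]
cast 252.8768 148.8 0.6 [0.5897 0.0559 0.049 ]
wheel reg 0.97 866 134.89145496535798 13.251732101616629 [0.7282 0.1958 0.04  ]
wheel reg 0.94 1252 214.69169329073483 165.17811501597444 [0.5638 0.1025 0.04  ]
```

View pics/w1.png

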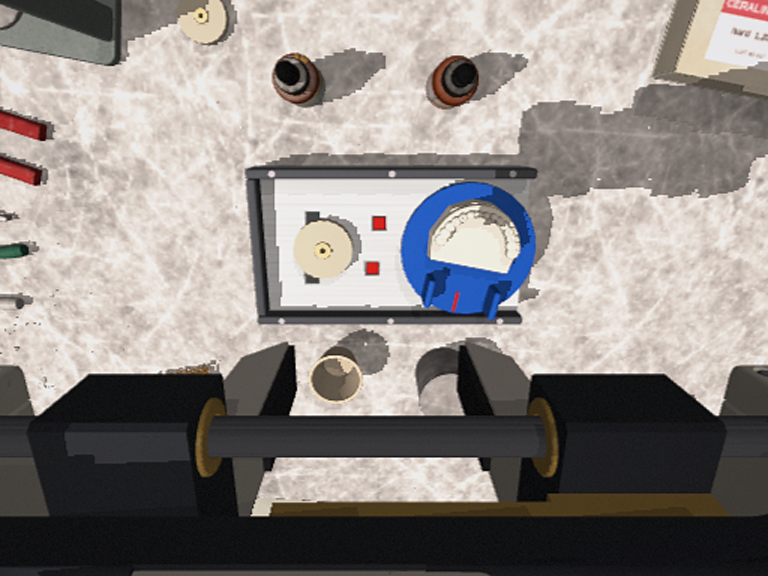

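The wrist view shows the wheel at (214.7,165), the pads at (252,148) and (248,178), and the carrier centre near (310,165). Its lug points to the robot. A smaller wheel look-alike stands at (135,13). Check the wheel's height from two views.

```bash
python3 - <<'E'
from h import *
rs=[]
for cam in('top','wrist','scene'):
    c=calibration(cam);get_image(cam)
    for l in regions_of('wheel_mid',cam):
        ys,xs=np.nonzero(l['region']); r=ray(cam,xs.mean(),ys.mean(),c); P=atz(cam,xs.mean(),ys.mean(),.04,c)
        print(cam,round(l['conf'],2),l['region'].sum(),P)
        if abs(P[0]-.564)<.03 and abs(P[1]-.103)<.03: rs.append(r)
print(tri(rs)); print(goal([.5636,.1027,.0505],down(.07)))
E
```

```text
top 0.72 255 [0.5617 0.1121 0.04  ]
top 0.64 223 [0.7281 0.2048 0.04  ]
wrist 0.97 853 [0.7278 0.1956 0.04  ]
wrist 0.63 1206 [0.5637 0.1027 0.04  ]
wrist 0.29 2291 [ 0.583  -0.0239  0.04  ]
scene 0.8 315 [0.5595 0.0999 0.04  ]
scene 0.58 92 [0.7001 0.1751 0.04  ]
(array([0.5631, 0.1074, 0.0333]), [0.005070582631846842, 0.004122704173588011, 0.001697028141112467])
(array([-0.0272, -0.2918,  1.339 ]), array([ 0.    , -0.    ,  0.0001]))
```

Request:
{"name": "jog_arm", "arguments": {
  "plan": [
    {"offset": [-0.027, -0.29, 0], "twist": [0, 0, 0], "fingers": 0.35},
    {"offset": [-0.027, -0.29, 0.4], "twist": [0, 0, 0], "fingers": 0.35},
    {"offset": [-0.027, -0.29, 0.7], "twist": [0, 0, 0], "fingers": 0.35},
    {"offset": [-0.027, -0.29, 0.9], "twist": [0, 0, 0], "fingers": 0.35},
    {"offset": [-0.027, -0.29, 0.9], "twist": [0, 0, 0], "fingers": 0.35}
  ]
}}

```text
clock: 5.22
position: [0.5621, 0.1021, 0.1143]
ee_rot: [3.139, 0.112, -0.007]
force: [0.2, 0.5, 0.5]
width: 0.673
gripper_force: 0.0
```

```bash
python3 - <<'E'
from h import *
s=observe();print(s['position'],s['ee_rot'])
c=calibration('wrist'); im=get_image('wrist'); save(im,'w2.png',1.5)
for l in regions_of('wheel_mid','wrist')[:2]:
    m=l['region'];ys,xs=np.nonzero(m);print('wheel reg',l['conf'],l['box'],m.sum(),xs.mean(),ys.mean(),atz('wrist',xs.mean(),ys.mean(),.04,c))
for x,s in blobs(im,'red',10): print('red',x,s,atz('wrist',*x,.03,c))
print(goal([.5636,.1027,.0505],down(.07)))
E
```

```text
[0.5621 0.1021 0.1143] [ 3.1387  0.1115 -0.0071]
wheel reg 0.81 [0.4285, 0.4273, 0.1125, 0.1578] 2765 248.12585895117542 194.22242314647377 [0.564  0.1025 0.04  ]
red [358.9  46.5] [356  42   8  10  10] [0.6838 0.027  0.03  ]
red [304.     168.4583] [298 163  13  12 144] [0.587  0.0565 0.03  ]
red [294.811  212.0472] [289 207  13  11 127] [0.5468 0.0597 0.03  ]
red [381.5 243.5] [379 238   6  12  32] [ 0.5213 -0.0238  0.03  ]
(array([-0.0047,  0.0005,  0.445 ]), array([-0.    , -0.0001,  0.0001]))
```

View pics/w2.png

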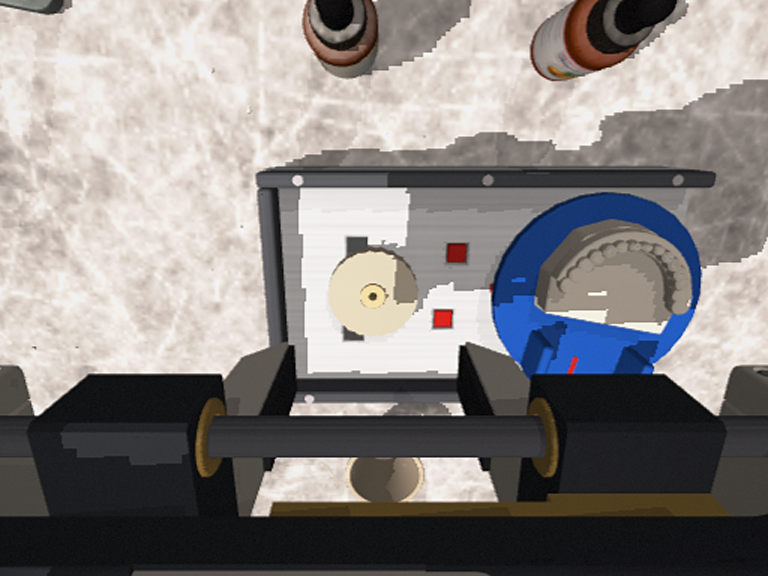

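The wheel is at (248,194), centred between the fingers at (.564,.1025), and clear of the carrier. Going down to grasp it.

Request:
{"name": "jog_arm", "arguments": {
  "plan": [
    {"offset": [0.008, 0, 0.25], "twist": [0, 0, 0], "fingers": 0.35},
    {"offset": [0.008, 0, 0.4], "twist": [0, 0, 0], "fingers": 0.35},
    {"offset": [0.008, 0, 0.445], "twist": [0, 0, 0], "fingers": 0.35},
    {"offset": [0.008, 0, 0.445], "twist": [0, 0, 0], "fingers": 0.35},
    {"offset": [0.008, 0, 0.445], "twist": [0, 0, 0], "fingers": -0.2},
    {"offset": [0.008, 0, 0.445], "twist": [0, 0, 0], "fingers": -0.2},
    {"offset": [0.008, 0, 0.445], "twist": [0, 0, 0], "fingers": -0.2},
    {"offset": [0.008, 0, 0.445], "twist": [0, 0, 0], "fingers": -0.2}
  ],
  "newtons": 12
}}

```text
clock: 6.32
position: [0.5649, 0.1026, 0.0497]
ee_rot: [3.14, 0.111, 0.0]
force: [0.4, 0.3, -0.3]
width: 0.404
gripper_force: 0.0
```

```bash
python3 - <<'E'
from h import *
print(observe()['force'],observe()['width'])
im=get_image('wrist'); a=get_image('top'); b=get_image('scene'); 
save(np.hstack([cv2.resize(im,(512,384)),cv2.resize(b[120:240,180:340],(512,384),interpolation=cv2.INTER_CUBIC)]),'c3.png',.78)
E
```

```text
[ 0.3825  0.3139 -0.283 ] 0.40437057106242263
```

View pics/c3.png

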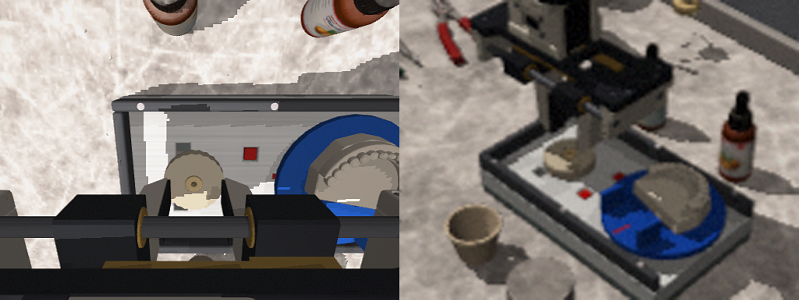

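The wrist half shows that the fingers closed behind the wheel, and its hub is now ahead at about (249,235). Measure where it is relative to the fingers.

```bash
python3 - <<'E'
from h import *
s=observe();c=calibration('wrist');im=get_image('wrist')
print('hub',atz('wrist',248.7,234.6,.043,c))
for l in regions_of('wheel_mid','wrist')[:3]:
    m=l['region'];ys,xs=np.nonzero(m);print(round(l['conf'],2),m.sum(),xs.min(),xs.max(),ys.min(),ys.max(),'front',atz('wrist',xs.mean(),ys.min(),.042,c))
for w in (-.021,.021):
  for z in (-.017+.0,): print('tip proj',proj('wrist',s['position']+rot(s['ee_rot'])@np.array([0,w,.017]),c))
for x,q in blobs(im,'red',10): print('red',x,q,atz('wrist',*x,.03,c))
save(im[150:320,150:350],'w4.png',3)
E
```

```text
hub [0.5632 0.1019 0.043 ]
0.67 4424 210 284 192 268 front [0.5911 0.104  0.042 ]
tip proj (np.float64(216.2327173950485), np.float64(225.2108925965384))
tip proj (np.float64(279.5570980239709), np.float64(225.18382095541062))
red [434.3036  19.8571] [428   0  22  35  56] [0.6936 0.0088 0.03  ]
red [392.625  33.2  ] [388  16  17  31  40] [0.6854 0.0302 0.03  ]
red [320.44  196.508] [313 189  16  16 250] [0.5874 0.0567 0.03  ]
red [351.2 225.3] [350 223   4   6  20] [0.5685 0.0332 0.03  ]
```

View pics/w4.png

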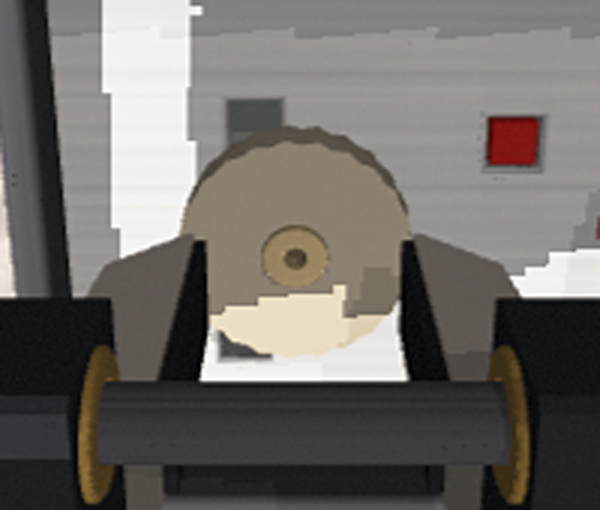

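Request:
{"name": "jog_arm", "arguments": {
  "plan": [
    {"offset": [0, 0, 0], "twist": [0, 0, 0], "fingers": -0.5},
    {"offset": [0, 0, 0], "twist": [0, 0, 0], "fingers": -0.5}
  ],
  "newtons": 12
}}

```text
clock: 6.82
position: [0.5649, 0.1026, 0.0495]
ee_rot: [3.14, 0.111, -0.0]
force: [0.5, -0.2, -0.2]
width: 0.258
gripper_force: 0.0
```

Request:
{"name": "jog_arm", "arguments": {
  "plan": [
    {"offset": [0, 0, 0], "twist": [0, 0, 0], "fingers": 0.35},
    {"offset": [0, 0, 0], "twist": [0, 0, 0], "fingers": 0.35},
    {"offset": [0, 0, 0], "twist": [0, 0, 0], "fingers": 0.35},
    {"offset": [0, 0, 0.02], "twist": [0, 0, 0], "fingers": 0.35},
    {"offset": [0, 0, 0.02], "twist": [0, 0, 0], "fingers": 0.35}
  ]
}}

```text
clock: 7.45
position: [0.5647, 0.1025, 0.0462]
ee_rot: [3.139, 0.111, -0.001]
force: [0.2, 0.0, -0.2]
width: 0.669
gripper_force: 0.0
```

Request:
{"name": "jog_arm", "arguments": {
  "plan": [
    {"offset": [0, 0, 0.01], "twist": [0, 0, 0], "fingers": 0.35},
    {"offset": [0, 0, 0.015], "twist": [0, 0, 0], "fingers": 0.35}
  ]
}}

```text
clock: 7.7
position: [0.5648, 0.1026, 0.0442]
ee_rot: [3.14, 0.111, -0.0]
force: [-0.2, 0.3, 0.7]
width: 0.677
gripper_force: 0.0
```

Request:
{"name": "jog_arm", "arguments": {
  "plan": [
    {"offset": [0, 0, 0.01], "twist": [0, 0, 0], "fingers": 0.35},
    {"offset": [0, 0, 0.015], "twist": [0, 0, 0], "fingers": 0.35}
  ]
}}

```text
clock: 7.95
position: [0.5649, 0.1026, 0.042]
ee_rot: [3.14, 0.111, -0.0]
force: [-0.3, -0.6, 0.5]
width: 0.675
gripper_force: 0.0
```

Request:
{"name": "jog_arm", "arguments": {
  "plan": [
    {"offset": [0, 0, 0.01], "twist": [0, 0, 0], "fingers": -0.2},
    {"offset": [0, 0, 0.01], "twist": [0, 0, 0], "fingers": -0.2},
    {"offset": [0, 0, 0.01], "twist": [0, 0, 0], "fingers": -0.2}
  ]
}}

```text
clock: 8.32
position: [0.5649, 0.1026, 0.0406]
ee_rot: [3.14, 0.111, 0.0]
force: [0.3, 0.3, 0.5]
width: 0.418
gripper_force: 0.0
```

```bash
python3 - <<'E'
from h import *
s=observe();c=calibration('wrist');im=get_image('wrist');b=get_image('scene');print(s['position'],s['width'])
Rt=rot(s['ee_rot']);
for k in(-1,1):
  for z in(.017,0,-.012): print(k,z,np.round(proj('wrist',s['position']+Rt@np.array([.0095,k*.046*s['width'],z]),c),0), np.round(proj('scene',s['position']+Rt@np.array([-.0095,k*.046*s['width'],z])),0))
A=cv2.resize(im[180:310,170:330],(400,325),interpolation=cv2.INTER_CUBIC); B=cv2.resize(b[110:230,200:348],(400,325),interpolation=cv2.INTER_CUBIC)
save(np.hstack([A,B]),'c5.png')
E
```

```text
[0.5649 0.1026 0.0406] 0.41790202945519583
-1 0.017 [218. 212.] [242. 185.]
-1 0 [216. 223.] [241. 180.]
-1 -0.012 [213. 231.] [241. 176.]
1 0.017 [277. 212.] [252. 192.]
1 0 [280. 222.] [252. 187.]
1 -0.012 [282. 231.] [252. 183.]
```

View pics/c5.png

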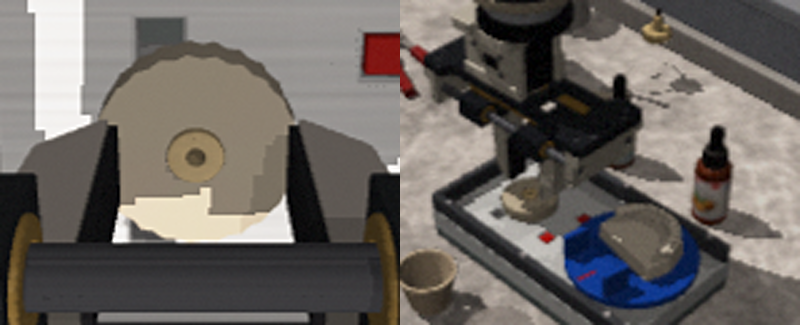

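The fingertips show at rows near 229, about 12–15 mm behind the reported TCP rather than ahead of it, so they were above the wheel. I'll turn the tool so the body clears the cast and bottle, then feel downwards for the deck.

Request:
{"name": "jog_arm", "arguments": {
  "plan": [
    {"offset": [0, 0, -0.12], "twist": [0, 0, 0], "fingers": 0.35},
    {"offset": [0, 0, -0.12], "twist": [0, 0, -0.03], "fingers": 0.35},
    {"offset": [0, 0, -0.12], "twist": [0, 0, -0.06], "fingers": 0.35},
    {"offset": [0, 0, -0.12], "twist": [0, 0, -0.09], "fingers": 0.35},
    {"offset": [0, 0, -0.1], "twist": [0, 0, -0.12], "fingers": 0.35},
    {"offset": [0, 0, 0], "twist": [0, 0, -0.15], "fingers": 0.35},
    {"offset": [0, 0, 0.05], "twist": [0, 0, -0.162], "fingers": 0.35},
    {"offset": [0, 0, 0.05], "twist": [0, 0, -0.162], "fingers": 0.35}
  ]
}}

```text
clock: 9.43
position: [0.565, 0.1023, 0.0336]
ee_rot: [2.688, 1.625, -0.0]
force: [0.4, 0.0, 0.2]
width: 0.676
gripper_force: 0.0
```

Request:
{"name": "jog_arm", "arguments": {
  "plan": [
    {"offset": [0, 0, 0.02], "twist": [0, 0, 0], "fingers": 0.35},
    {"offset": [0, 0, 0.02], "twist": [0, 0, 0], "fingers": 0.35}
  ]
}}

```text
clock: 9.68
position: [0.5651, 0.1026, 0.0305]
ee_rot: [2.688, 1.625, 0.001]
force: [-0.5, 0.1, 0.3]
width: 0.673
gripper_force: 0.0
```

Request:
{"name": "jog_arm", "arguments": {
  "plan": [
    {"offset": [0, 0, 0.02], "twist": [0, 0, 0], "fingers": 0.35},
    {"offset": [0, 0, 0.02], "twist": [0, 0, 0], "fingers": 0.35}
  ]
}}

```text
clock: 9.93
position: [0.5648, 0.1025, 0.0269]
ee_rot: [2.688, 1.626, -0.001]
force: [1.2, 0.4, -0.2]
width: 0.676
gripper_force: 0.0
```

Request:
{"name": "jog_arm", "arguments": {
  "plan": [
    {"offset": [0, 0, 0.015], "twist": [0, 0, 0], "fingers": 0.35},
    {"offset": [0, 0, 0.015], "twist": [0, 0, 0], "fingers": 0.35}
  ]
}}

```text
clock: 10.18
position: [0.5648, 0.1025, 0.0246]
ee_rot: [-2.688, -1.627, 0.001]
force: [-0.6, -0.5, -0.3]
width: 0.674
gripper_force: 0.0
```

Request:
{"name": "jog_arm", "arguments": {
  "plan": [
    {"offset": [0, 0, 0.02], "twist": [0, 0, 0], "fingers": 0.35},
    {"offset": [0, 0, 0.02], "twist": [0, 0, 0], "fingers": 0.35}
  ]
}}

```text
clock: 10.42
position: [0.5647, 0.1025, 0.0215]
ee_rot: [-2.688, -1.627, 0.001]
force: [-0.6, 0.0, 0.1]
width: 0.675
gripper_force: 0.0
```

Request:
{"name": "jog_arm", "arguments": {
  "plan": [
    {"offset": [0, 0, 0.01], "twist": [0, 0, 0], "fingers": 0.35},
    {"offset": [0, 0, 0.01], "twist": [0, 0, 0], "fingers": 0.35}
  ]
}}

```text
clock: 10.68
position: [0.5649, 0.1025, 0.0202]
ee_rot: [2.688, 1.627, -0.0]
force: [0.4, -0.9, 0.1]
width: 0.673
gripper_force: 0.0
```

Request:
{"name": "jog_arm", "arguments": {
  "plan": [
    {"offset": [0, 0, 0.01], "twist": [0, 0, 0], "fingers": 0.35},
    {"offset": [0, 0, 0.01], "twist": [0, 0, 0], "fingers": 0.35}
  ]
}}

```text
clock: 10.92
position: [0.565, 0.1026, 0.019]
ee_rot: [2.687, 1.627, 0.0]
force: [-0.3, -1.1, 3.5]
width: 0.678
gripper_force: 1.4
```

Contact with the deck at TCP z = 0.019 puts the tips about 11 mm behind the TCP. Now grip.

Request:
{"name": "jog_arm", "arguments": {
  "plan": [
    {"offset": [0, 0, -0.012], "twist": [0, 0, 0], "fingers": 0.35},
    {"offset": [0, 0, -0.012], "twist": [0, 0, 0], "fingers": -0.2},
    {"offset": [0, 0, -0.012], "twist": [0, 0, 0], "fingers": -0.2},
    {"offset": [0, 0, -0.012], "twist": [0, 0, 0], "fingers": -0.2},
    {"offset": [0, 0, -0.012], "twist": [0, 0, 0], "fingers": -0.2}
  ],
  "newtons": 12
}}

```text
clock: 11.55
position: [0.5649, 0.1026, 0.0206]
ee_rot: [2.688, 1.627, -0.0]
force: [0.0, -1.4, 1.3]
width: 0.558
gripper_force: 12.0
```

Request:
{"name": "jog_arm", "arguments": {
  "plan": [
    {"offset": [0, 0, -0.3], "twist": [0, 0, 0], "fingers": -0.2},
    {"offset": [0, 0, -0.6], "twist": [0, 0, 0], "fingers": -0.2},
    {"offset": [0, 0, -0.8], "twist": [0, 0, 0], "fingers": -0.2},
    {"offset": [-0.3, 0.1, -0.8], "twist": [0, 0, 0], "fingers": -0.2},
    {"offset": [-0.7, 0.22, -0.8], "twist": [0, 0, 0], "fingers": -0.2},
    {"offset": [-0.95, 0.3, -0.8], "twist": [0, 0, 0], "fingers": -0.2}
  ]
}}

```text
clock: 12.3
position: [0.5377, -0.0479, 0.1404]
ee_rot: [2.689, 1.623, -0.002]
force: [1.3, 0.0, -0.2]
width: 0.565
gripper_force: 12.0
```

Request:
{"name": "jog_arm", "arguments": {
  "plan": [
    {"offset": [-0.4, 0.13, 0], "twist": [0, 0, 0], "fingers": -0.2},
    {"offset": [-0.8, 0.25, 0], "twist": [0, 0, 0], "fingers": -0.2},
    {"offset": [-0.9, 0.28, 0], "twist": [0, 0, 0], "fingers": -0.2}
  ]
}}

```text
clock: 12.68
position: [0.5115, -0.1889, 0.1401]
ee_rot: [2.693, 1.617, -0.004]
force: [0.3, 0.0, 0.1]
width: 0.556
gripper_force: 12.0
```

Request:
{"name": "jog_arm", "arguments": {
  "plan": [
    {"offset": [-0.4, 0.13, 0.3], "twist": [0, 0, 0], "fingers": -0.2},
    {"offset": [-0.43, 0.14, 0.6], "twist": [0, 0, 0], "fingers": -0.2},
    {"offset": [-0.43, 0.14, 0.85], "twist": [0, 0, 0], "fingers": -0.2},
    {"offset": [-0.43, 0.14, 0.9], "twist": [0, 0, 0], "fingers": -0.2},
    {"offset": [-0.43, 0.14, 0.9], "twist": [0, 0, 0], "fingers": -0.2}
  ]
}}

```text
clock: 13.3
position: [0.5027, -0.2496, 0.0062]
ee_rot: [-2.686, -1.628, -0.001]
force: [0.9, -0.4, -0.3]
width: 0.559
gripper_force: 12.0
```

Request:
{"name": "jog_arm", "arguments": {
  "plan": [
    {"offset": [0, 0, 0.05], "twist": [0, 0, 0], "fingers": -0.2},
    {"offset": [0, 0, 0.09], "twist": [0, 0, 0], "fingers": -0.2},
    {"offset": [0, 0, 0.09], "twist": [0, 0, 0], "fingers": 0.5},
    {"offset": [0, 0, 0.09], "twist": [0, 0, 0], "fingers": 0.5},
    {"offset": [0, 0, 0.09], "twist": [0, 0, 0], "fingers": 0.5},
    {"offset": [0, 0, -0.3], "twist": [0, 0, 0], "fingers": 0.5},
    {"offset": [0, 0, -0.7], "twist": [0, 0, 0], "fingers": 0.7},
    {"offset": [0, 0, -0.9], "twist": [0, 0, 0], "fingers": 0.7}
  ]
}}

```text
clock: 14.3
position: [0.5033, -0.2506, 0.1441]
ee_rot: [2.685, 1.625, 0.004]
force: [0.7, 0.1, 0.6]
width: 0.842
gripper_force: 0.0
```

```bash
python3 - <<'E'
from h import *
s=observe();print(s['position'],s['clock'])
c=calibration('wrist');im=get_image('wrist')
for l in regions_of('wheel_mid','wrist')[:2]:
    ys,xs=np.nonzero(l['region']);print('wheel',round(l['conf'],2),l['region'].sum(),atz('wrist',xs.mean(),ys.mean(),.01,c))
# carrier now in the top and scene views
im=get_image('top')
for t,z in(('carrier',.03),('lug',.049)):
    for cam in('top','scene'):
        if cam=='scene':get_image('scene')
        else: get_image('top')
        for l in landmark_of(t,cam)[:1]:
            print(t,cam,round(l['conf'],2),atz(cam,l['at'][1]*512,l['at'][0]*384,z))
print(goal([.46,-.02,.2],down(np.radians(62))))
E
```

```text
[ 0.5033 -0.2506  0.1441] 14.3
wheel 0.86 1934 [ 0.5028 -0.2512  0.01  ]
carrier top 0.72 [ 0.5712 -0.0147  0.03  ]
carrier scene 0.6 [ 0.5522 -0.0285  0.03  ]
lug top 0.62 [ 0.5385 -0.0078  0.049 ]
lug scene 0.83 [ 0.5343 -0.0195  0.049 ]
(array([ 1.2316, -0.9579, -0.3998]), array([-0.0002, -0.    ,  0.0011]))
```

Request:
{"name": "jog_arm", "arguments": {
  "plan": [
    {"offset": [0.3, -0.08, -0.2], "twist": [0, 0, 0.03], "fingers": 0.7},
    {"offset": [0.55, -0.14, -0.37], "twist": [0, 0, 0.058], "fingers": 0.7},
    {"offset": [0.737, -0.18, -0.37], "twist": [0, 0, 0.085], "fingers": 0.7},
    {"offset": [0.737, -0.18, -0.37], "twist": [0, 0, 0.1], "fingers": 0.7}
  ]
}}

```text
clock: 15.35
position: [0.5301, -0.1367, 0.1965]
ee_rot: [-3.058, -0.717, -0.002]
force: [0.5, -0.9, 0.0]
width: 0.85
gripper_force: 0.0
```

Request:
{"name": "jog_arm", "arguments": {
  "plan": [
    {"offset": [0.25, -0.3, 0], "twist": [0, 0, 0.03], "fingers": 0.7},
    {"offset": [0.492, -0.576, 0], "twist": [0, 0, 0.058], "fingers": 0.7},
    {"offset": [0.492, -0.576, 0], "twist": [0, 0, 0.085], "fingers": 0.7},
    {"offset": [0.492, -0.576, 0], "twist": [0, 0, 0.094], "fingers": 0.7},
    {"offset": [0.492, -0.576, 0], "twist": [0, 0, 0.094], "fingers": 0.7}
  ]
}}

```text
clock: 15.98
position: [0.5569, -0.0296, 0.1958]
ee_rot: [3.135, -0.203, -0.001]
force: [-0.3, -0.9, -0.0]
width: 0.847
gripper_force: 0.0
```

```bash
python3 - <<'E'
from h import *
s=observe();print(s['position'],s['ee_rot'],s['joints'])
c=calibration('wrist');im=get_image('wrist');save(im,'w6.png',1.5)
for t,z in(('seat',.03),('carrier',.03),('lug',.049),('cast',.049)):
    for l in landmark_of(t,'wrist')[:2]:
        u,v=l['at'][1]*512,l['at'][0]*384; print(t,u,v,round(l['conf'],2),atz('wrist',u,v,z,c))
for x,q in blobs(im,'red',10): print('red',x,q,atz('wrist',*x,.03,c),atz('wrist',*x,.049,c))
for x,q in blobs(im,'blue',500): print('blue',x,q)
E
```

```text
[ 0.5569 -0.0296  0.1958] [ 3.1349 -0.203  -0.001 ] [ 0.2838  0.3844 -0.4393  1.7371  0.1838  1.0615 -1.9177]
seat 139.776 180.2112 0.84 [0.5616 0.0951 0.03  ]
carrier 169.216 154.9056 0.72 [0.5859 0.0558 0.03  ]
carrier 239.3088 159.59040000000002 0.59 [ 0.5706 -0.0204  0.03  ]
lug 238.7968 195.68640000000002 0.55 [ 0.535  -0.0154  0.049 ]
cast 239.0016 149.4912 0.76 [ 0.5852 -0.0228  0.049 ]
red [169.1932 154.0795] [164 149  11  11  88] [0.5868 0.0556 0.03  ] [0.5899 0.0501 0.049 ]
red [173.9   188.625] [169 184  11  10  80] [0.5467 0.0587 0.03  ] [0.5521 0.053  0.049 ]
red [237.7778 202.    ] [237 195   3  15  27] [ 0.5211 -0.0116  0.03  ] [ 0.5279 -0.0133  0.049 ]
blue [237.6692 165.0028] [ 185  108  105  105 5345]
```

View pics/w6.png

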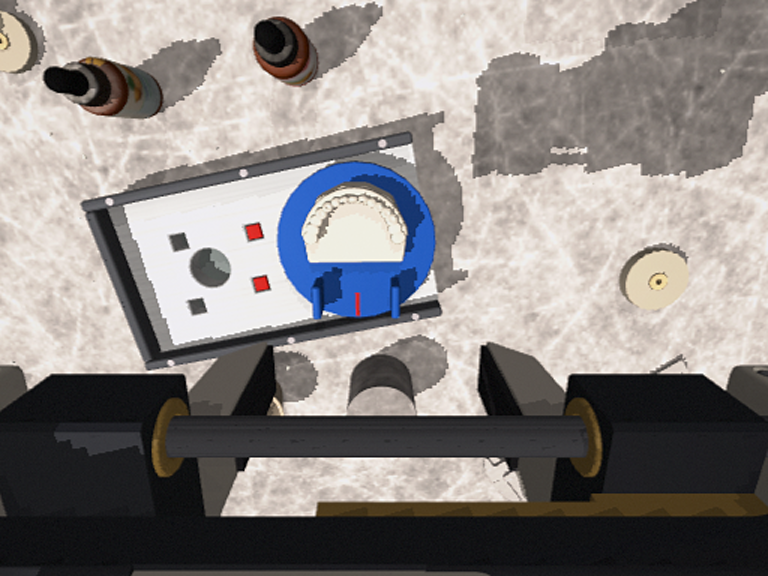

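The wrist view shows the bore at (140,178), the pads at (169,154) and (174,189), the carrier near (238,160), and its lug mark straight down the image at (238,202), in line with the tool. I'll grip both lug walls from outside.

Request:
{"name": "jog_arm", "arguments": {
  "plan": [
    {"offset": [-0.157, -0.074, 0.1], "twist": [0, 0, 0], "fingers": 0.7},
    {"offset": [-0.157, -0.074, 0.4], "twist": [0, 0, 0], "fingers": 0.7},
    {"offset": [-0.157, -0.074, 0.7], "twist": [0, 0, 0], "fingers": 0.7},
    {"offset": [-0.157, -0.074, 0.85], "twist": [0, 0, 0], "fingers": 0.7},
    {"offset": [-0.157, -0.074, 0.93], "twist": [0, 0, 0], "fingers": 0.7},
    {"offset": [-0.157, -0.074, 0.98], "twist": [0, 0, 0], "fingers": 0.7},
    {"offset": [-0.157, -0.074, 0.99], "twist": [0, 0, 0], "fingers": 0.7}
  ]
}}

```text
clock: 17.1
position: [0.5355, -0.0158, 0.0479]
ee_rot: [-3.135, 0.205, -0.001]
force: [-0.0, -0.2, -0.2]
width: 0.845
gripper_force: 0.0
```

Request:
{"name": "jog_arm", "arguments": {
  "plan": [
    {"offset": [0, 0, 0], "twist": [0, 0, 0], "fingers": 0.1},
    {"offset": [0, 0, 0], "twist": [0, 0, 0], "fingers": 0.1},
    {"offset": [0, 0, 0], "twist": [0, 0, 0], "fingers": 0.1},
    {"offset": [0, 0, 0], "twist": [0, 0, 0], "fingers": 0.1}
  ],
  "newtons": 8
}}

```text
clock: 17.6
position: [0.5353, -0.0156, 0.048]
ee_rot: [-3.135, 0.205, -0.001]
force: [0.1, 1.9, 3.0]
width: 0.661
gripper_force: 7.9
```

Request:
{"name": "jog_arm", "arguments": {
  "plan": [
    {"offset": [-0.02, -0.1, 0], "twist": [0, 0, 0], "fingers": 0.1},
    {"offset": [-0.04, -0.21, 0], "twist": [0, 0, 0], "fingers": 0.1},
    {"offset": [-0.06, -0.32, 0], "twist": [0, 0, 0], "fingers": 0.1},
    {"offset": [-0.08, -0.43, 0], "twist": [0, 0, 0], "fingers": 0.1},
    {"offset": [-0.1, -0.53, 0], "twist": [0, 0, 0], "fingers": 0.1},
    {"offset": [-0.12, -0.62, 0], "twist": [0, 0, 0], "fingers": 0.1},
    {"offset": [-0.133, -0.7, 0], "twist": [0, 0, 0], "fingers": 0.1},
    {"offset": [-0.137, -0.72, 0], "twist": [0, 0, 0], "fingers": 0.1},
    {"offset": [-0.137, -0.72, 0], "twist": [0, 0, 0], "fingers": 0.1}
  ]
}}

```text
clock: 18.73
position: [0.5287, 0.0942, 0.0475]
ee_rot: [-3.135, 0.204, 0.0]
force: [-0.5, 0.8, -0.5]
width: 0.652
gripper_force: 8.0
```

Request:
{"name": "jog_arm", "arguments": {
  "plan": [
    {"offset": [-0.003, -0.016, 0.005], "twist": [0, 0, 0], "fingers": 0.1},
    {"offset": [-0.006, -0.032, 0.01], "twist": [0, 0, 0], "fingers": 0.1},
    {"offset": [-0.006, -0.032, 0.02], "twist": [0, 0, 0], "fingers": 0.1},
    {"offset": [-0.006, -0.032, 0.03], "twist": [0, 0, 0], "fingers": 0.1}
  ]
}}

```text
clock: 19.23
position: [0.528, 0.0996, 0.0429]
ee_rot: [-3.134, 0.203, 0.001]
force: [-4.0, 4.1, 0.6]
width: 0.651
gripper_force: 8.0
```

```bash
python3 - <<'E'
from h import *
s=observe();print(s['clock'],s['position'],s['force'],s['ft_torque'],s['width'])
c=calibration('wrist');im=get_image('wrist')
for t,z in(('carrier',.03),('lug',.045),('cast',.045)):
    for l in landmark_of(t,'wrist')[:2]:
        u,v=l['at'][1]*512,l['at'][0]*384; print(t,u,v,round(l['conf'],2),atz('wrist',u,v,z,c))
for x,q in blobs(im,'red',10): print('red',x,q,atz('wrist',*x,.03,c))
for x,q in blobs(im,'blue',500): print('blue',x,q)
E
```

```text
19.225 [0.528  0.0996 0.0429] [-3.9836  4.0692  0.5833] [0.7396 0.7577 0.0635] 0.651036371485555
carrier 252.0064 171.6096 0.84 [0.5655 0.0922 0.03  ]
cast 250.4192 150.912 0.81 [0.5811 0.0911 0.045 ]
red [429.736  138.8022] [ 347  119  165   40 1269] [ 0.5717 -0.0148  0.03  ]
red [250.6484 248.4286] [249 237   4  25  91] [0.5133 0.0998 0.03  ]
blue [250.5865 178.9955] [  154    75   194   199 17183]
```

Request:
{"name": "jog_arm", "arguments": {
  "plan": [
    {"offset": [0, 0, 0.005], "twist": [0, 0, 0], "fingers": 0.45},
    {"offset": [0, 0, 0.005], "twist": [0, 0, 0], "fingers": 0.5},
    {"offset": [0, 0, 0], "twist": [0, 0, 0], "fingers": 0.5},
    {"offset": [0, 0, -0.35], "twist": [0, 0, 0], "fingers": 0.5},
    {"offset": [0, 0, -0.7], "twist": [0, 0, 0], "fingers": -1},
    {"offset": [0, 0, -0.7], "twist": [0, 0, 0], "fingers": -1}
  ]
}}

```text
clock: 20.18
position: [0.5314, 0.0996, 0.1522]
ee_rot: [-3.133, 0.205, -0.012]
force: [0.2, 0.3, -1.1]
width: 0.581
gripper_force: 0.0
```

```bash
python3 - <<'E'
from h import *
s=observe();print(s['clock'],s['position'],s['ee_rot'],s['force'])
c=calibration('wrist');im=get_image('wrist');save(im,'w7.png',1.5)
for t,z in(('carrier',.024),('lug',.043),('cast',.043)):
    for l in landmark_of(t,'wrist')[:2]:
        u,v=l['at'][1]*512,l['at'][0]*384; print(t,u,v,round(l['conf'],2),atz('wrist',u,v,z,c))
for x,q in blobs(im,'red',10): print('red',x,q,atz('wrist',*x,.043,c))
for x,q in blobs(im,'blue',500):
    print('blue',x,q); 
    for z in(.041,.047):
        l=atz('wrist',q[0],q[1]+q[3]/2,z,c);r=atz('wrist',q[0]+q[2],q[1]+q[3]/2,z,c);print(z,'dia',np.linalg.norm(l-r),(l+r)/2)
        rim=np.array([.5638,.0943,z]);k=[proj('wrist',rim+.056*np.array([np.cos(a),np.sin(a),0]),c) for a in np.linspace(0,6.28,90)];k=np.array(k);print(k.min(0),k.max(0))
E
```

```text
20.175 [0.5314 0.0996 0.1522] [-3.1329  0.2053 -0.0119] [ 0.2427  0.3365 -1.1322]
carrier 251.4944 146.8032 0.84 [0.565 0.093 0.024]
lug 251.392 185.2032 0.67 [0.5319 0.0974 0.043 ]
lug 199.2192 9.216000000000001 0.64 [0.6838 0.1198 0.043 ]
cast 253.5936 135.09120000000001 0.79 [0.5784 0.0893 0.043 ]
red [365.6733 125.7092] [313 113 106  26 502] [ 0.5736 -0.0112  0.043 ]
red [251.5 197. ] [251 189   2  17  34] [0.5201 0.0989 0.043 ]
blue [251.3249 153.5792] [ 191   87  121  121 7141]
0.041 dia 0.11144455982939928 [0.5672 0.0927 0.041 ]
[189.6097  87.4274] [310.9285 208.0145]
0.047 dia 0.10906631470391441 [0.5682 0.0926 0.047 ]
[188.3352  87.2929] [312.1609 210.237 ]
```

View pics/w7.png

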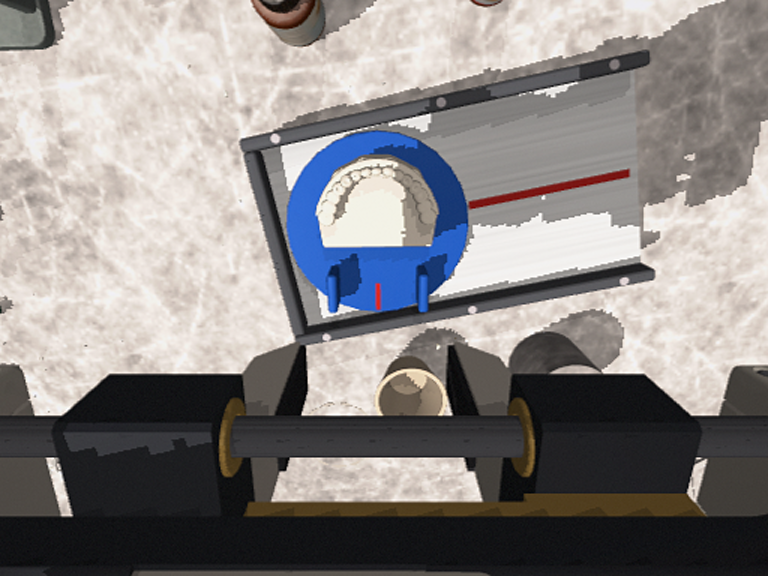

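The wrist view shows the carrier against the stop. The rim spans columns 191–312, which matches a plate dropped by 6 mm at the seat (189.6–310.9 predicted). The mark is at (251,197), so the lug is still towards the robot. Shut the fingers and plan the turn.

Request:
{"name": "jog_arm", "arguments": {
  "plan": [
    {"offset": [0, 0, 0], "twist": [0, 0, 0], "fingers": -1},
    {"offset": [0, 0, 0], "twist": [0, 0, 0], "fingers": -1},
    {"offset": [0, 0, 0], "twist": [0, 0, 0], "fingers": -1},
    {"offset": [0, 0, 0], "twist": [0, 0, 0], "fingers": -1}
  ]
}}

```text
clock: 20.88
position: [0.5285, 0.0989, 0.148]
ee_rot: [3.135, -0.205, -0.0]
force: [0.4, 0.3, 0.4]
width: 0.013
gripper_force: 0.0
```

```bash
cat > turn.py <<'E'
from h import *
C=np.array([.5640,.0935])
def pose(th,z,r=.036,t=.005):
    a=np.radians(th); p=C+r*np.array([np.cos(a),np.sin(a)])+t*np.array([-np.sin(a),np.cos(a)])
    return np.r_[p,z],down(a-np.pi)
E
python3 - <<'E'
from turn import *
s=observe();print(s['position'],s['ee_rot'],s['width'])
print(goal(*pose(172.5,.05,t=0)),goal(*pose(172.5,.033,t=0)))
s0=pose(172.5,.033,t=0);R0=s0[1]
for th in np.arange(172.5,285,7.5):
    P,_=pose(th,.033); print(th,np.round(R0.T@(P-s0[0])/.15,3),round(-(th-172.5)/360,4))
E
```

```text
[0.5285 0.0989 0.148 ] [ 3.1349 -0.2046 -0.0004] 0.012887709394419323
(array([-0.0005,  0.0046,  0.6532]), array([0.    , 0.    , 0.0001])) (array([-0.0005,  0.0046,  0.7666]), array([0.    , 0.    , 0.0001]))
172.5 [0.    0.033 0.   ] -0.0
180.0 [0.006 0.064 0.   ] -0.0208
187.5 [0.017 0.094 0.   ] -0.0417
195.0 [0.031 0.123 0.   ] -0.0625
202.5 [0.049 0.149 0.   ] -0.0833
210.0 [0.07  0.173 0.   ] -0.1042
217.5 [0.094 0.193 0.   ] -0.125
225.0 [0.12  0.211 0.   ] -0.1458
232.5 [0.149 0.225 0.   ] -0.1667
240.0 [0.179 0.234 0.   ] -0.1875
247.5 [0.21 0.24 0.  ] -0.2083
255.0 [0.242 0.242 0.   ] -0.2292
262.5 [0.273 0.24  0.   ] -0.25
270.0 [0.304 0.234 0.   ] -0.2708
277.5 [0.334 0.223 0.   ] -0.2917
```

Request:
{"name": "jog_arm", "arguments": {
  "plan": [
    {"offset": [0, 0.004, 0.35], "twist": [0, 0, 0], "fingers": -1},
    {"offset": [0, 0.004, 0.6], "twist": [0, 0, 0], "fingers": -1},
    {"offset": [0, 0.004, 0.7], "twist": [0, 0, 0], "fingers": -1},
    {"offset": [0, 0.004, 0.74], "twist": [0, 0, 0], "fingers": -1},
    {"offset": [0, 0.004, 0.76], "twist": [0, 0, 0], "fingers": -1},
    {"offset": [0, 0.004, 0.76], "twist": [0, 0, 0], "fingers": -1}
  ]
}}

```text
clock: 21.62
position: [0.5292, 0.0984, 0.035]
ee_rot: [-3.135, 0.205, -0.002]
force: [0.4, 0.8, 0.8]
width: 0.002
gripper_force: 0.0
```

Request:
{"name": "jog_arm", "arguments": {
  "plan": [
    {"offset": [0, 0, 0.007], "twist": [0, 0, 0], "fingers": -1},
    {"offset": [0, 0, 0.007], "twist": [0, 0, 0], "fingers": -1}
  ]
}}

```text
clock: 21.88
position: [0.5287, 0.0983, 0.0335]
ee_rot: [-3.135, 0.205, -0.001]
force: [1.4, 0.4, -0.4]
width: 0.007
gripper_force: 0.0
```

Request:
{"name": "jog_arm", "arguments": {
  "plan": [
    {"offset": [0, 0.033, 0.003], "twist": [0, 0, 0], "fingers": -1},
    {"offset": [0.006, 0.064, 0.003], "twist": [0, 0, -0.0208], "fingers": -1},
    {"offset": [0.017, 0.094, 0.003], "twist": [0, 0, -0.0417], "fingers": -1},
    {"offset": [0.031, 0.123, 0.003], "twist": [0, 0, -0.0625], "fingers": -1},
    {"offset": [0.049, 0.149, 0.003], "twist": [0, 0, -0.0833], "fingers": -1},
    {"offset": [0.07, 0.173, 0.003], "twist": [0, 0, -0.1042], "fingers": -1},
    {"offset": [0.07, 0.173, 0.003], "twist": [0, 0, -0.1042], "fingers": -1}
  ]
}}

```text
clock: 22.75
position: [0.5355, 0.0704, 0.0325]
ee_rot: [-3.035, -0.811, 0.0]
force: [0.0, 0.3, 0.1]
width: 0.003
gripper_force: 0.0
```

```bash
python3 - <<'E'
from turn import *
s=observe();print(s['clock'],s['position'],s['ee_rot'],s['force'],s['ft_torque'])
c=calibration('wrist');im=get_image('wrist')
for t,z in(('carrier',.024),('lug',.043),('cast',.043)):
    for l in landmark_of(t,'wrist')[:1]:
        u,v=l['at'][1]*512,l['at'][0]*384; print(t,round(l['conf'],2),atz('wrist',u,v,z,c))
s0=pose(210,.033);R0=s0[1];print(s0[0])
for th in np.arange(210,285,7.5):
    P,_=pose(th,.033); print(th,np.round(R0.T@(P-s0[0])/.15,3),round(-(th-210)/360,4))
E
```

```text
22.75 [0.5355 0.0704 0.0325] [-3.0349 -0.8113  0.0004] [0.0154 0.2852 0.072 ] [-0.0328  0.0053 -0.0369]
carrier 0.92 [0.562  0.0939 0.024 ]
lug 0.67 [0.5342 0.0741 0.043 ]
cast 0.72 [0.5775 0.1008 0.043 ]
[0.5353 0.0712 0.033 ]
210.0 [0. 0. 0.] -0.0
217.5 [0.006 0.031 0.   ] -0.0208
225.0 [0.017 0.061 0.   ] -0.0417
232.5 [0.031 0.089 0.   ] -0.0625
240.0 [0.049 0.116 0.   ] -0.0833
247.5 [0.07  0.139 0.   ] -0.1042
255.0 [0.094 0.16  0.   ] -0.125
262.5 [0.12  0.177 0.   ] -0.1458
270.0 [0.149 0.191 0.   ] -0.1667
277.5 [0.179 0.201 0.   ] -0.1875
```

Request:
{"name": "jog_arm", "arguments": {
  "plan": [
    {"offset": [0.006, 0.031, 0.003], "twist": [0, 0, -0.0208], "fingers": -1},
    {"offset": [0.017, 0.061, 0.003], "twist": [0, 0, -0.0417], "fingers": -1},
    {"offset": [0.031, 0.089, 0.003], "twist": [0, 0, -0.0625], "fingers": -1},
    {"offset": [0.049, 0.116, 0.003], "twist": [0, 0, -0.0833], "fingers": -1},
    {"offset": [0.07, 0.139, 0.003], "twist": [0, 0, -0.1042], "fingers": -1},
    {"offset": [0.094, 0.16, 0.003], "twist": [0, 0, -0.125], "fingers": -1},
    {"offset": [0.12, 0.177, 0.003], "twist": [0, 0, -0.1458], "fingers": -1},
    {"offset": [0.135, 0.185, 0.003], "twist": [0, 0, -0.1563], "fingers": -1},
    {"offset": [0.135, 0.185, 0.003], "twist": [0, 0, -0.1563], "fingers": -1}
  ]
}}

```text
clock: 24.08
position: [0.5669, 0.0574, 0.032]
ee_rot: [-2.293, -2.147, 0.0]
force: [0.1, 0.5, -0.2]
width: 0.004
gripper_force: 0.0
```

```bash
python3 - <<'E'
from turn import *
s=observe();print(s['clock'],s['position'],s['ee_rot'],s['force'],s['ft_torque'],s['joints'])
c=calibration('wrist');im=get_image('wrist')
for t,z in(('carrier',.024),('lug',.043),('cast',.043)):
    for l in landmark_of(t,'wrist')[:1]:
        u,v=l['at'][1]*512,l['at'][0]*384; print(t,round(l['conf'],2),atz('wrist',u,v,z,c))
s0=pose(266.25,.033);R0=s0[1];print(s0[0])
for th in np.arange(266.25,290,3.75):
    P,_=pose(th,.033); print(th,np.round(R0.T@(P-s0[0])/.15,3),round(-(th-266.25)/360,4))
E
```

```text
24.075 [0.5669 0.0574 0.032 ] [-2.2933 -2.1469  0.0002] [ 0.1008  0.4804 -0.2428] [-0.0148 -0.0997  0.0303] [ 0.3466  0.7055 -0.7985  1.8473  0.6515  0.8724 -0.8386]
carrier 0.8 [0.5666 0.0941 0.024 ]
lug 0.86 [0.5617 0.0591 0.043 ]
cast 0.7 [0.5684 0.1085 0.043 ]
[0.5666 0.0573 0.033 ]
266.25 [0. 0. 0.] -0.0
270.0 [0.003 0.016 0.   ] -0.0104
273.75 [0.006 0.031 0.   ] -0.0208
277.5 [0.011 0.046 0.   ] -0.0312
281.25 [0.017 0.061 0.   ] -0.0417
285.0 [0.023 0.075 0.   ] -0.0521
288.75 [0.031 0.089 0.   ] -0.0625
```

Request:
{"name": "jog_arm", "arguments": {
  "plan": [
    {"offset": [0.001, 0.008, 0.004], "twist": [0, 0, -0.0052], "fingers": -1},
    {"offset": [0.003, 0.016, 0.007], "twist": [0, 0, -0.0104], "fingers": -1},
    {"offset": [0.003, 0.016, 0.007], "twist": [0, 0, -0.0104], "fingers": -1}
  ]
}}

```text
clock: 24.65
position: [0.5698, 0.0579, 0.0317]
ee_rot: [2.218, 2.224, 0.001]
force: [-1.7, 0.3, 6.1]
width: 0.006
gripper_force: 3.0
```

Request:
{"name": "jog_arm", "arguments": {
  "plan": [
    {"offset": [0.001, 0.008, 0], "twist": [0, 0, -0.0052], "fingers": -1},
    {"offset": [0.003, 0.016, 0], "twist": [0, 0, -0.0104], "fingers": -1},
    {"offset": [0.003, 0.016, 0], "twist": [0, 0, -0.0104], "fingers": -1}
  ]
}}

```text
clock: 25.02
position: [0.5717, 0.0579, 0.0309]
ee_rot: [-2.146, -2.294, 0.0]
force: [-0.2, -0.2, 0.4]
width: 0.006
gripper_force: 0.0
```

Request:
{"name": "jog_arm", "arguments": {
  "plan": [
    {"offset": [0, 0, 0.007], "twist": [0, 0, 0], "fingers": -1},
    {"offset": [0, 0, 0.007], "twist": [0, 0, 0], "fingers": -1}
  ]
}}

```text
clock: 25.28
position: [0.5717, 0.0579, 0.0299]
ee_rot: [-2.147, -2.293, 0.0]
force: [-0.2, -0.6, -0.3]
width: 0.005
gripper_force: 0.0
```

Request:
{"name": "jog_arm", "arguments": {
  "plan": [
    {"offset": [0.001, 0.008, 0], "twist": [0, 0, -0.0052], "fingers": -1},
    {"offset": [0.003, 0.016, 0], "twist": [0, 0, -0.0104], "fingers": -1},
    {"offset": [0.003, 0.016, 0], "twist": [0, 0, -0.0104], "fingers": -1}
  ]
}}

```text
clock: 25.65
position: [0.5741, 0.0587, 0.03]
ee_rot: [-2.069, -2.363, 0.0]
force: [-0.8, -0.7, -0.8]
width: 0.005
gripper_force: 0.2
```

Request:
{"name": "jog_arm", "arguments": {
  "plan": [
    {"offset": [0, 0, 0.007], "twist": [0, 0, 0], "fingers": -1},
    {"offset": [0, 0, 0.014], "twist": [0, 0, 0], "fingers": -1},
    {"offset": [0, 0, 0.014], "twist": [0, 0, 0], "fingers": -1}
  ]
}}

```text
clock: 26.02
position: [0.5741, 0.0585, 0.0279]
ee_rot: [2.071, 2.362, -0.0]
force: [-0.6, 0.5, 0.2]
width: 0.004
gripper_force: 0.3
```

```bash
python3 - <<'E'
from turn import *
s=observe();print(s['clock'],s['position'],s['ee_rot'],s['force'],s['ft_torque'])
c=calibration('wrist');im=get_image('wrist')
for t,z in(('carrier',.024),('lug',.043),('cast',.043)):
    for l in landmark_of(t,'wrist')[:1]:
        u,v=l['at'][1]*512,l['at'][0]*384; print(t,round(l['conf'],2),atz('wrist',u,v,z,c))
for x,q in blobs(im,'red',10): print('red',x,q,atz('wrist',*x,.03,c))
save(im[60:320,130:380],'w8.png',2.2)
print(pose(277.5,.03)[0])
E
```

```text
26.025 [0.5741 0.0585 0.0279] [ 2.0708  2.3625 -0.0002] [-0.5721  0.4609  0.2028] [-0.0558 -0.0642 -0.0154]
carrier 0.85 [0.5653 0.0952 0.024 ]
lug 0.8 [0.5681 0.0606 0.043 ]
cast 0.59 [0.565  0.1112 0.043 ]
red [440.0241 331.6867] [421 327  44  17  83] [0.7104 0.0038 0.03  ]
[0.5737 0.0585 0.03  ]
```

View pics/w8.png

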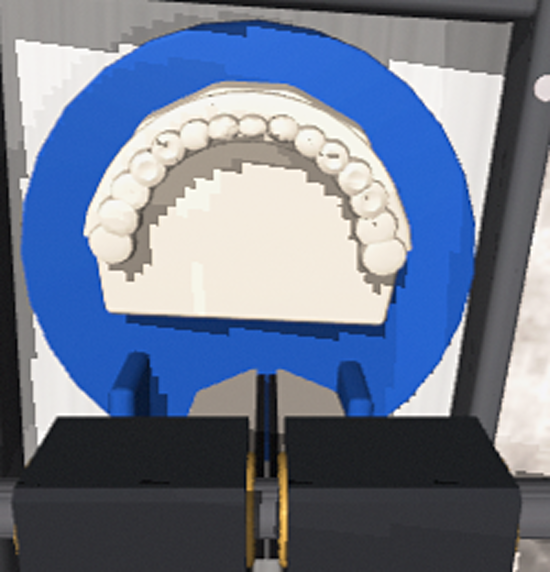

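The wrist crop shows the fingers between the lug walls, touching the right one at about (340,385). The cast's base line is tilted 2.4° to the tool, so the lug is at about 275° against 274° wanted, and it is already sinking. Press down until it bottoms.

Request:
{"name": "jog_arm", "arguments": {
  "plan": [
    {"offset": [0, -0.01, 0.007], "twist": [0, 0, 0], "fingers": -1},
    {"offset": [0, -0.01, 0.01], "twist": [0, 0, 0], "fingers": -1},
    {"offset": [0, -0.01, 0.01], "twist": [0, 0, 0], "fingers": -1}
  ]
}}

```text
clock: 26.6
position: [0.5728, 0.0586, 0.027]
ee_rot: [2.07, 2.362, 0.001]
force: [-1.6, -0.3, 5.5]
width: 0.004
gripper_force: 3.0
```

Request:
{"name": "jog_arm", "arguments": {
  "plan": [
    {"offset": [0, 0, 0.007], "twist": [0, 0, 0], "fingers": -1},
    {"offset": [0, 0, 0.007], "twist": [0, 0, 0], "fingers": -1}
  ]
}}

```text
clock: 26.85
position: [0.5731, 0.0587, 0.0269]
ee_rot: [2.069, 2.362, 0.001]
force: [-3.6, -2.5, 16.7]
width: 0.009
gripper_force: 8.3
```

Request:
{"name": "jog_arm", "arguments": {
  "plan": [
    {"offset": [0, 0, -0.05], "twist": [0, 0, 0], "fingers": -1},
    {"offset": [0, 0, -0.4], "twist": [0, 0, 0], "fingers": -1},
    {"offset": [0, 0, -0.8], "twist": [0, 0, 0], "fingers": -1},
    {"offset": [0, 0, -1], "twist": [0, 0, 0], "fingers": -1},
    {"offset": [-0.2, 0, -1], "twist": [0, 0, 0], "fingers": -1},
    {"offset": [-0.2, 0, -1], "twist": [0, 0, 0], "fingers": -1}
  ]
}}

```text
clock: 27.6
position: [0.577, 0.0258, 0.1754]
ee_rot: [2.074, 2.358, -0.002]
force: [-0.8, -0.8, -0.1]
width: 0.005
gripper_force: 0.0
```

```bash
python3 - <<'E'
from turn import *
from scipy.optimize import least_squares
s=observe();print(s['clock'],s['position'],s['force'])
c=calibration('wrist');im=get_image('wrist')
for t,z in(('carrier',.019),('lug',.038),('cast',.038)):
    for l in landmark_of(t,'wrist')[:1]:
        u,v=l['at'][1]*512,l['at'][0]*384; print(t,round(l['conf'],2),atz('wrist',u,v,z,c))
h=cv2.cvtColor(im,cv2.COLOR_RGB2HSV)
for x,q in blobs(im,'red',8): print('red',x,q,atz('wrist',*x,.03,c),atz('wrist',*x,.038,c))
for x,q in blobs(im,'blue',500):
    print('blue',q)
    for z in(.038,.043):
        k=np.array([proj('wrist',np.r_[C,z]+.056*np.array([np.cos(a),np.sin(a),0]),c) for a in np.linspace(0,6.28,120)]);print(z,k.min(0),np.ptp(k,axis=0))
# plate tilt/height: fit a 112 mm circle's plane to the upper rim, outline outside of cast/lug
m=((h[...,0]>105)&(h[...,0]<130)&(h[...,1]>150)&(h[...,2]>30)).astype(np.uint8)
cn=max(cv2.findContours(m,cv2.RETR_EXTERNAL,cv2.CHAIN_APPROX_NONE)[0],key=cv2.contourArea)
hull=cv2.convexHull(cn)[:,0,:]
def on(p,z): 
    q=np.array([atz('wrist',u,v,z,c)[:2] for u,v in p]);return q
for z in(.034,.036,.038,.040,.043):
    q=on(hull,z);f=lambda w:np.linalg.norm(q-w[:2],axis=1)-w[2]
    w=least_squares(f,[.564,.0935,.056],loss='soft_l1',f_scale=.001);print(z,w.x,np.abs(f(w.x)).mean())
E
```

```text
27.6 [0.577  0.0258 0.1754] [-0.7766 -0.8494 -0.092 ]
lug 0.69 [0.5693 0.0584 0.038 ]
cast 0.93 [0.5637 0.1097 0.038 ]
red [245.6944 150.5833] [245 143   3  17  36] [0.5691 0.0483 0.03  ] [0.569  0.0498 0.038 ]
red [241.6569 196.0418] [239 164   7  66 239] [ 0.5708 -0.0017  0.03  ] [0.5707 0.0011 0.038 ]
red [357.5  197.75] [354 195   8   7   8] [0.696  0.0124 0.03  ] [0.6927 0.0148 0.038 ]
blue [ 190   42  115  119 6730]
0.038 [187.8988  41.3987] [116.3122 120.8264]
0.043 [186.8645  40.5459] [118.2173 122.7855]
0.034 [0.5653 0.094  0.056 ] 0.0005425511711585119
0.036 [0.5653 0.094  0.0556] 0.0005395355043286133
0.038 [0.5653 0.0941 0.0553] 0.0005365194296148198
0.04 [0.5653 0.0942 0.0549] 0.000533502754409387
0.043 [0.5653 0.0943 0.0544] 0.0005289772615506707
```

```bash
python3 -c "
from cell import *
print(sign_off())"
```

```text
the job is handed in; nothing more can be done
None
```

The job is handed in at about 28 s on the clock. The felt wheel lies on the worktop at about (0.503, −0.251) m, the carrier measures home and flush with its lug along the red line, and the gripper is clear of everything. `sign_off` gave no verdict.

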